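# Lower the thermocouple probe through the kiln's peephole

## Robot

A 6-joint arm with a two-finger parallel gripper is mounted at the origin on the work surface. World frame = base frame: x ahead of the robot, y to its left, z up, the work surface at z = 0. Lengths are in m, angles in rad, forces in N, time in s.
With the tool pointing down it reaches from about 0.275 to 0.85 m from the base axis. Payload 19 kg.
Tool frame: the origin (TCP) lies midway between the tips of the shut fingers; the grasp point (between the pads) lies 19 mm behind it (ctrl.tcp_to_grasp is the distance from the TCP to the grasp point, in m); z points along the fingers, y is the line along which they close (so a half turn about z gives the same grasp; the last joint's range is limited). The gripper opens to 85 mm and grips with 20 to 120 N. Pads are 22 mm wide; open, the fingers measure 114 mm over their backs; the gripper's body (76 mm by 85 mm) begins 54 mm behind the grasp point. The pads swing forward as they close: fully open they stand 13 mm farther back than shut.
Start: joints at [-0.134, 0.15, 1.437, -0, 1.554, -0.134], TCP at [0.575, -0, 0.231] pointing down, gripper open.
Joint ranges: [-2.8, 2.8], [-0.68, 2.1], [0.12, 2.68], [-1.39, 4.53], [0.16, 2.79], [-2.81, 2.81]. Speed limits (rad/s): [1.89, 1.89, 2.22, 3.01, 3.01, 3.01].

## Interface

Orientations are given as a unit quaternion [w, x, y, z].
In Python, from workcell import ctrl, order, capture, camera_model gives the robot as it stands (ctrl), with the cameras as plain functions and the job (order).
- The arm moves only by the shell command python3 jog.py 'ROWS' [FORCE]. ROWS is rows parted by semicolons, their numbers by spaces, 1 to 10 of them, each of 7 numbers: the finger opening in m, then dx, dy, dz in m, then a rotation vector rx, ry, rz in rad; each row is the pose to reach, as a shift and turn from the pose commanded when the command began, along the tool's axes at that moment; what a row does not reach only later rows make up. A row lasts 1/8 s, in which the tool goes at most 0.0625 m and 0.188 rad, less where a joint would pass 70% of its speed; a pose out of reach is approached as far as the arm can. The fingers move at their own pace and stop on an object; FORCE is the grip in N (left out, the last holds). Time passes only in rows, so rows that do not move let the fingers close. It prints the time, the measured TCP pose, the force, the opening and the grip force at its end.
- ctrl.state(): the state, without advancing time (a new reading comes with each control period).
- capture(name): name is "scene" or "side" or "wrist"; returns the picture (480x640x3 uint8, red, green, blue); there is no depth.
- camera_model(name): a dict with "fovy" (degrees; the focal length in pixels is half the picture's height over the tangent of half this angle, whatever the lens; pixels are square), "cx", "cy" (the principal point, pixels), "k1" (the pictures are not rectified: a ray, as slopes to the right and down, at radius r is drawn at 1 + k1 r^2 times it, then the intrinsics apply), "origin" and "rotation" of the camera in the world; the wrist camera has in their place "hand_eye" (4x4, takes a point from camera to tool coordinates, whose origin is the TCP and whose axes are the flange's). Camera axes: x right, y up, looking along -z (the intrinsics and any distortion apply to the point x, -y, -z); pixel columns grow to the right and rows downward; lengths in m; the calibration is good to about 2 mm. A picture is of the moment at which its call begins: read the wrist's pose just before it. camera_model takes no time and is no camera call.
- order.sign_off(): hands the job in; it is judged then, once.
The state is a dict: "clock": time; "joints": joint angles; "qvel": joint speeds; "effort": joint torques, N m; "eef_pos": TCP position; "tcp_rot": TCP orientation; "wrist_force": force on the tool from outside, world axes, zero at the start; "wrist_torque": the same for the moment, N m; "width": finger opening in m; "grasp_force": force on a finger pad.
Only numpy, scipy, OpenCV 4.12 (cv2) and the standard library are available. Lean on these libraries where they do the work, as an engineer would, in place of code of your own. Each camera call takes 0.05 s, during which the arm holds its last target. There are 200 camera calls.

## Task

Slide the shutter on the test kiln's lid fully open, then take the thermocouple probe by its head out of its wooden holder and slowly lower its rod through the peephole until the tip is about 6 cm below the top of the lid, without the probe ever touching the kiln or its shutter. Finish while holding it there in the gripper, still, upright and centred in the hole, touching nothing else; leave the pots and tools around it where they are.

Things in the scene. Friction and masses are not known exactly. Their poses are not given: they have to be found in the camera images.
- kiln: small test kiln, fixed: aluminium box with an off-white firebrick lid, 220 x 220 x 150 mm overall, the lid's flat top 150 mm above the table. Origin: centre of its underside, z up. Its front (black dial) faces its own -x; turned up to 0.35 rad, standing left or right. The only hole in the lid is the peephole in its middle.
- port (a point): centre of the peephole's mouth, level with the lid's top, 150 mm above the table: a vertical round hole, 26 mm diameter, through the 25 mm thick lid into the empty chamber (its floor 113 mm below the lid's top). Axes as the kiln's. Steel rails 6 mm high run along y, 31 mm either side of the hole.
- shutter (a joint): white ceramic shutter over the peephole: a plate 54 mm (kiln x) x 50 mm (kiln y) x 6 mm sliding on the lid. In m: 0 = centred over the hole, growing to 0.07 (fully open, end stop) as it slides along the kiln's +y. It starts at 0 to 0.01, slides against 1.5 N of friction and stays where it is left.
- shutter_knob (a point): centre of the top of the shutter's knob: upright white cylinder, 22 mm diameter, 30 mm tall, in the middle of the shutter plate (whose top is 157 mm above the table), so this point is 187 mm above the table. Axes parallel to the kiln's: +y is the way it opens.
- holder: pale wooden block 60 x 60 x 125 mm, fixed and upright, with a vertical 16 mm hole down its middle, in which the probe stands. Origin: centre of its underside, z up; sides along its x and y; turned up to 0.5 rad.
- probe: thermocouple probe, loose, 0.08 to 0.17 kg: steel rod 8 mm thick, 120 mm long, under a grey square head 30 x 30 x 45 mm with a black cap 6 mm tall. Origin: centre of the rod's lower tip; z up along the rod (head at z = 120 to 165 mm); the head's flat sides lie along x and y. It starts upright in the holder, its head resting on the holder's top, tip 5 mm above the table.
- cup: bystander, loose: terracotta cup, 68 mm across, 70 mm tall; stands 90 to 110 mm from the holder. Origin: centre of its underside.
- jar: bystander, loose: small glass jar with a black cap, 52 mm across, 75 mm tall; stands 85 to 105 mm from the holder. Origin: centre of its underside.
- bowl: bystander, loose: blue ceramic bowl, 140 mm across, 55 mm tall; at the far edge of the work area. Origin: centre of its underside.
- brush: bystander, loose: dark wooden paint brush, 180 mm long, lying flat; lies 90 to 115 mm from the holder. Origin: at its underside, at mid-length.
- saucer: bystander, loose: white saucer, 120 mm across, 18 mm tall; at the far edge of the work area. Origin: centre of its underside.
- pot: bystander, loose: terracotta pot with two small side handles, 100 mm across (168 mm over the handles), 80 mm tall; at the far edge of the work area. Origin: centre of its underside.

How it is judged:
On the way, in this order (a step that is already met when the one before it is completed fails the run):
1. the shutter is slid open, the probe still in its holder (value of joint shutter above 0.055 m and height (world z) of probe below 0.03 m), for 0.2 s.
2. the probe is lifted clear of its holder in the gripper, upright (value of joint shutter above 0.055 m and height (world z) of probe above 0.13 m and angle between probe's own z axis and vertical below 0.2 rad and contact force between the fingers and probe above 1 N), for 0.2 s.
3. the rod's tip enters the open peephole (value of joint shutter above 0.055 m and z of probe in the frame of port below -0.005 m and horizontal distance between probe and port below 0.01 m), for 0.1 s.
At the end, for the whole second after the job is handed in: The shutter is open (joint above 0.055 m); the gripper holds the probe still (under 20 mm/s), tilted less than 0.07 rad, its tip within 5 mm of the peephole's axis and 45 to 75 mm below the lid's top, touching neither kiln nor holder; no bystander has moved 20 mm (value of joint shutter above 0.055 m and horizontal distance between probe and port below 0.005 m and z of probe in the frame of port between -0.075 and -0.045 m and angle between probe's own z axis and vertical below 0.07 rad and linear speed of probe below 0.02 m/s and contact force between the fingers and probe above 1 N and contact force between probe and kiln below 0.3 N and contact force between probe and holder below 0.3 N and distance of each of cup, jar, bowl, brush, saucer, pot from where it was at the start of the episode below 0.02 m); the arm keeps its last pose, push and grip.
It fails at once if the probe touches the kiln or its shutter (above 0.5 N) (contact force between probe and kiln above 0.5 N).
It fails at once if the probe is tipped over (angle between probe's own z axis and vertical above 0.6 rad).
It fails at once if a bystander is disturbed (moved 20 mm) (distance of any of cup, jar, bowl, brush, saucer, pot from where it was at the start of the episode above 0.02 m).
It also fails if it takes over 64 s, if anything falls off the work surface, if the arm or the gripper's body presses on something with over 40 N, if the wrist force passes 120 N, or if a joint passes its speed limit or range.

## Working session

There is one attempt and no reset: what is moved stays moved. The work goes in short steps, Python scripts to look and compute and a shell command to move; the robot and the scene stay as the last step left them, time stands still between calls to the robot, and variables do not carry over. Pictures are saved under pics/ and viewed, at most 10 in all, crops included, and the job is handed in when it is done.

```bash
ls; mkdir -p pics
python3 - <<'E'
from workcell import ctrl, order, capture, camera_model
import cv2
for n in("scene","side","wrist"):
    cv2.imwrite(f"pics/{n}0.png",cv2.cvtColor(capture(n),cv2.COLOR_RGB2BGR)); print(n,camera_model(n))
s=ctrl.state();print(s, ctrl.tcp_to_grasp)
E
```

```text
jog.py
pics
workcell.py
scene {'fovy': 47.072060627386676, 'cx': 321.07226053103517, 'cy': 232.32446653890136, 'k1': -0.0666535989928153, 'origin': array([ 0.83772836, -0.22470295,  1.06694843]), 'rotation': array([0.93640823, 0.16127942, 0.05389782, 0.30695862])}
side {'fovy': 45.49987056175792, 'cx': 324.3942092146475, 'cy': 240.863466608352, 'k1': -0.1392759276664678, 'origin': array([1.27073042, 0.48649282, 0.92627646]), 'rotation': array([0.42393881, 0.16783093, 0.34350333, 0.82104453])}
wrist {'fovy': 62.9435285821979, 'cx': 316.54191257152564, 'cy': 233.81392283748679, 'k1': -0.07546526378162632, 'hand_eye': array([[-3.76853475e-05,  9.64736556e-01,  2.63217354e-01,
         6.52327940e-02],
       [ 9.99999638e-01, -1.87364494e-04,  8.29894789e-04,
        -1.40091617e-03],
       [ 8.49947427e-04,  2.63217290e-01, -9.64736200e-01,
        -1.43320650e-01],
       [ 0.00000000e+00,  0.00000000e+00,  0.00000000e+00,
         1.00000000e+00]])}
{'clock': 0.15, 'joints': array([-1.33983080e-01,  1.50840377e-01,  1.43785532e+00, -9.74737919e-06,
        1.55377548e+00, -1.33989992e-01]), 'qvel': array([ 8.94618036e-05, -1.10068180e-03, -2.37765718e-03,  3.69313278e-04,
        1.29134315e-03,  8.96435233e-05]), 'effort': array([ 2.28272773e-03, -7.13383126e+01, -5.71041870e+01, -3.10331814e-05,
        7.20541226e-03, -6.05664604e-05]), 'eef_pos': array([5.74819398e-01, 1.11014953e-05, 2.30845876e-01]), 'tcp_rot': array([-3.46357869e-04,  7.07104209e-01,  7.07109217e-01, -2.70202820e-04]), 'wrist_force': array([-0.11454601,  0.31705327, -0.3121988 ]), 'wrist_torque': array([-0.02705264, -0.02040676,  0.02716499]), 'grasp_force': 0.0, 'width': 0.08530644942903677} 0.0187
```

View pics/scene0.png

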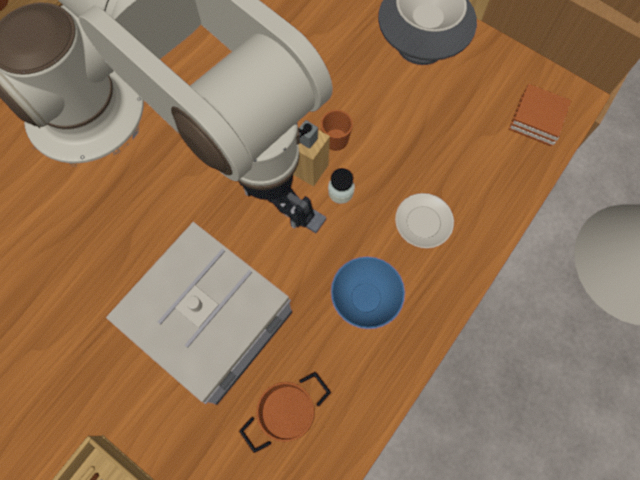

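View pics/side0.png

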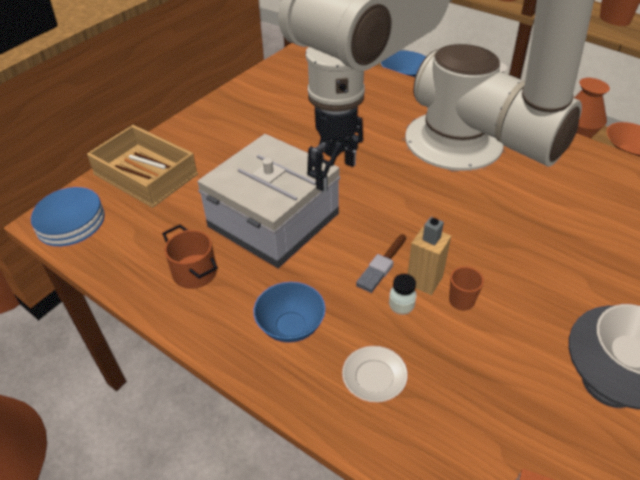

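The scene view shows the kiln lid with corners near (195,224), (108,318), (212,403), (290,297), the knob at (195,303) and the probe cap at (308,131). In the side view the knob top is at (268,162) and the probe cap at (434,223). I'll enlarge both areas to measure them.

```bash
cat > h.py <<'E'
import numpy as np,cv2
from scipy.spatial.transform import Rotation as R
from workcell import ctrl, order, capture, camera_model
def rot(q): return R.from_quat(np.roll(q,-1)).as_matrix()
def cam(n,st=None):
    m=camera_model(n)
    if 'origin' in m: return m,np.array(m['origin']),rot(m['rotation'])
    T=rot(st['tcp_rot']);H=np.array(m['hand_eye'])
    return m,st['eef_pos']+T@H[:3,3],T@H[:3,:3]
def K(m):
    f=240/np.tan(np.radians(m['fovy'])/2); return np.array([[f,0,m['cx']],[0,f,m['cy']],[0,0,1.]]),np.array([m['k1'],0,0,0.])
def rays(n,px,st=None):
    m,o,Rm=cam(n,st);k,d=K(m)
    u=cv2.undistortPoints(np.array(px,float).reshape(-1,1,2),k,d).reshape(-1,2)
    D=np.c_[u[:,0],-u[:,1],-np.ones(len(u))]@Rm.T
    return o,D/np.linalg.norm(D,axis=1)[:,None]
def plane(n,px,z,st=None):
    o,D=rays(n,px,st); return o+D*((z-o[2])/D[:,2])[:,None]
def tri(rs):
    A=sum(np.eye(3)-np.outer(d,d) for o,d in rs);b=sum((np.eye(3)-np.outer(d,d))@o for o,d in rs)
    p=np.linalg.solve(A,b);return p,[np.linalg.norm((np.eye(3)-np.outer(d,d))@(p-o)) for o,d in rs]
def proj(n,P,st=None):
    m,o,Rm=cam(n,st);k,d=K(m);c=(np.atleast_2d(P)-o)@Rm*[1,-1,-1]
    return cv2.projectPoints(c.reshape(-1,1,3),np.zeros(3),np.zeros(3),k,d)[0].reshape(-1,2)
E
python3 - <<'E'
from h import *
np.set_printoptions(precision=4,suppress=True)
print(plane("scene",[(195,224),(108,318),(212,403),(290,297)],.15))
o,D=rays("scene",[(195,303),(308,131)]);o2,D2=rays("side",[(268,162),(434,223)])
for i in(0,1):print(tri([(o,D[i]),(o2,D2[i])]))
a=cv2.imread('pics/scene0.png');b=cv2.imread('pics/side0.png')
r=lambda im,x,y,w,h,s:cv2.resize(im[y:y+h,x:x+w],(w*s,h*s),interpolation=cv2.INTER_CUBIC)
t=np.hstack([r(a,145,240,80,60*4//3,5)[:400],r(a,285,115,80,80,5)])
u=np.hstack([r(b,235,140,80,40,5),r(b,395,210,80,40,5)])
cv2.imwrite('pics/m.png',np.vstack([t,u])[:600])
E
```

```text
[[ 0.4526 -0.0833  0.15  ]
 [ 0.4434 -0.3006  0.15  ]
 [ 0.6742 -0.3008  0.15  ]
 [ 0.6696 -0.088   0.15  ]]
(array([ 0.5561, -0.1925,  0.1866]), [np.float64(0.001816630617924836), np.float64(0.0018166306179248912)])
(array([0.5073, 0.1798, 0.1695]), [np.float64(0.0026850490209164445), np.float64(0.0026850490209166054)])
```

View pics/m.png

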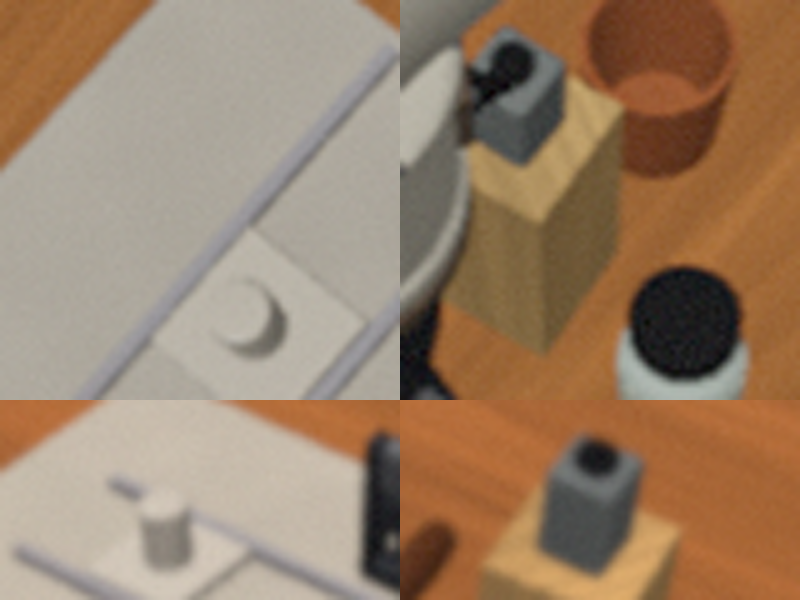

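View pics/wrist0.png

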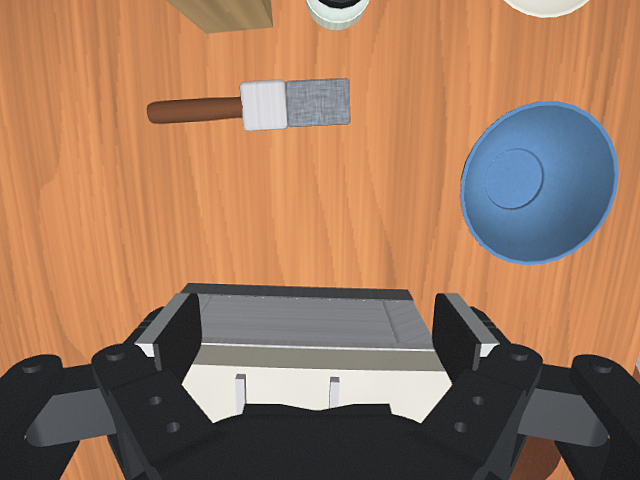

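The crops give the knob top at scene (193,302) and side (268,160), the probe cap at scene (308,127.5) and side (434.5,221.5), and a head roughly aligned with the holder. The wrist view shows the brush, the holder's foot and the kiln's +y side, with the rail ends at (241,376) and (334,378).

Run:
```python
from h import *
np.set_printoptions(precision=4,suppress=True)
o,D=rays("scene",[(193,302),(308,127.5)]);o2,D2=rays("side",[(268,160),(434.5,221.5)])
for i in(0,1):print(tri([(o,D[i]),(o2,D2[i])]))
print(plane("scene",[(193,302)],.187),plane("side",[(268,160)],.187),plane("scene",[(308,127.5)],.176),plane("side",[(434.5,221.5)],.176))
print("rails",plane("scene",[(222,252),(161,322),(250,273),(189,345)],.156))
print("plate",plane("scene",[(195,285.4),(218,304.5),(175.5,308)],.157))
```

```text
(array([ 0.5539, -0.1935,  0.1903]), [np.float64(0.0014530412826543825), np.float64(0.0014530412826543977)])
(array([0.5067, 0.1816, 0.1754]), [np.float64(0.0007685584743014844), np.float64(0.0007685584743014136)])
[[ 0.5541 -0.1942  0.187 ]] [[ 0.5491 -0.1961  0.187 ]] [[0.5076 0.1808 0.176 ]] [[0.5063 0.1821 0.176 ]]
rails [[ 0.5271 -0.0957  0.156 ]
 [ 0.5229 -0.2512  0.156 ]
 [ 0.5901 -0.0963  0.156 ]
 [ 0.5857 -0.252   0.156 ]]
plate [[ 0.5284 -0.1692  0.157 ]
 [ 0.5812 -0.1712  0.157 ]
 [ 0.5273 -0.2186  0.157 ]]
```

```bash
python3 jog.py '0.085 -0.06 -0.006 0 0 0 0;0.085 -0.12 -0.014 0 0 0 0;0.085 -0.18 -0.022 0 0 0 0;0.085 -0.194 -0.022 0 0 0 0;0.085 -0.194 -0.022 0 0 0 0'
python3 - <<'E'
from h import *
cv2.imwrite('pics/w1.png',cv2.cvtColor(capture("wrist"),cv2.COLOR_RGB2BGR))
E
```

```text
clock: 0.78
eef_pos: [0.5529, -0.1944, 0.2309]
tcp_rot: [-0.0, 0.708, 0.707, -0.0]
wrist_force: [0.4, 1.2, -0.5]
width: 0.0851
grasp_force: 0.0
```

View pics/w1.png

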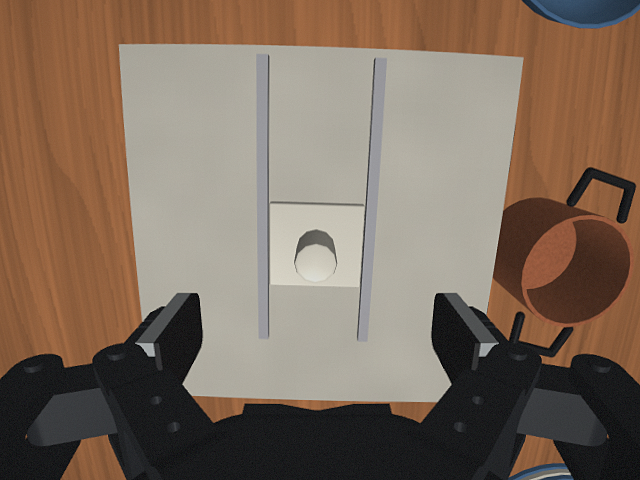

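The knob, at (315,262), is centred between the fingers. The rails are near vertical in the picture. I'll descend and grip it.

```bash
python3 jog.py '0.085 0 0 0.035 0 0 0;0.085 0 0 0.068 0 0 0;0.085 0 0 0.068 0 0 0;0.018 0 0 0.068 0 0 0;0.018 0 0 0.068 0 0 0;0.018 0 0 0.068 0 0 0;0.018 0 0 0.068 0 0 0;0.018 0 0 0.068 0 0 0' 20
```

```text
clock: 1.82
eef_pos: [0.5524, -0.1941, 0.1641]
tcp_rot: [-0.0, 0.707, 0.707, -0.0]
wrist_force: [-9.1, 1.2, 9.4]
width: 0.0215
grasp_force: 20.0
```

```bash
python3 jog.py '0.018 0.017 0 0 0 0 0;0.018 0.034 0.001 0 0 0 0;0.018 0.05 0.001 0 0 0 0;0.018 0.062 0.002 0 0 0 0;0.018 0.068 0.002 0 0 0 0;0.018 0.068 0.002 0 0 0 0'
```

```text
clock: 2.58
eef_pos: [0.5545, -0.1257, 0.1641]
tcp_rot: [-0.0, 0.707, 0.707, -0.0]
wrist_force: [-9.2, 1.4, 9.6]
width: 0.0212
grasp_force: 20.1
```

```bash
python3 jog.py '0.018 0.002 0 0 0 0 0;0.018 0.003 0 0 0 0 0;0.018 0.003 0 0 0 0 0'; python3 jog.py '0.085 0 0 0 0 0 0;0.085 0 0 0 0 0 0;0.085 0 0 0 0 0 0;0.085 0 0 -0.04 0 0 0;0.085 0 0 -0.1 0 0 0;0.085 -0.03 0 -0.13 0 0 0;0.085 -0.06 0 -0.13 0 0 0;0.085 -0.06 0 -0.13 0 0 0;0.085 -0.06 0 -0.13 0 0 0'
python3 - <<'E'
from h import *
np.save('st2.npy',ctrl.state(),allow_pickle=True)
cv2.imwrite('pics/w2.png',cv2.cvtColor(capture("wrist"),cv2.COLOR_RGB2BGR))
E
```

```text
clock: 2.95
eef_pos: [0.5545, -0.1248, 0.1641]
tcp_rot: [0.001, 0.707, 0.707, -0.001]
wrist_force: [-7.9, -14.1, 6.7]
width: 0.0213
grasp_force: 19.9
clock: 4.08
eef_pos: [0.5549, -0.1826, 0.2929]
tcp_rot: [-0.0, 0.707, 0.707, -0.0]
wrist_force: [-0.1, 0.5, 0.2]
width: 0.0851
grasp_force: 0.0
```

View pics/w2.png

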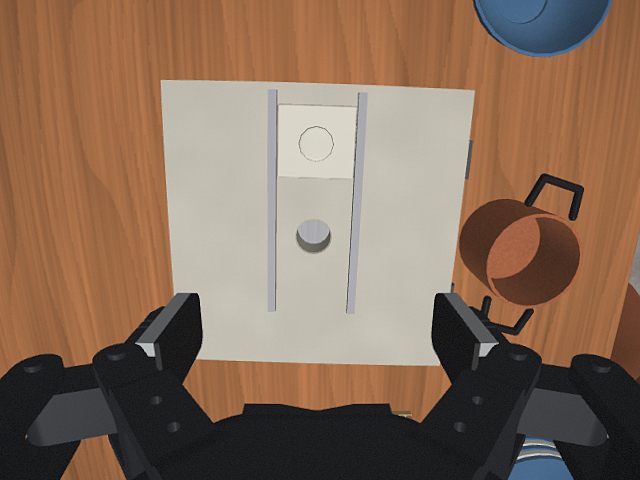

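The shutter is at its end stop with its knob at (316,144). The hole is open at about (314,236).

Run:
```python
from h import *
np.set_printoptions(precision=4,suppress=True)
st=np.load('st2.npy',allow_pickle=True).item()
im=cv2.imread('pics/w2.png');g=cv2.cvtColor(im,cv2.COLOR_BGR2GRAY);print(g[236,285:345:2],g[210:260:2,314])
hsv=cv2.cvtColor(im,cv2.COLOR_BGR2HSV); print(im[225,314],im[200,314])
ref=cv2.GaussianBlur(im,(3,3),0).astype(float); d=np.abs(ref-ref[200,314]).max(2)
m=np.zeros(g.shape,np.uint8); m[208:265,290:340]=(d[208:265,290:340]>18)*255
c=max(cv2.findContours(m,0,1)[0],key=cv2.contourArea)
P=plane("wrist",c.reshape(-1,2)[:,:],.15,st)[:,:2]
(x,y),r=cv2.minEnclosingCircle(P.astype(np.float32)*1000);e=cv2.fitEllipse((P*1e4).astype(np.float32));print(cv2.boundingRect(c),x,y,2*r,np.array(e[0])/1e4,e[1])
print("knob",plane("wrist",[(316,144)],.187,st)); 
print("rails",plane("wrist",[(272,90),(271.5,311),(362,93),(351,313)],.156,st))
print("lid",plane("wrist",[(162,80),(474,90)],.15,st))
s=cv2.imread('pics/scene0.png')
```

```text
[195 194 192 194 192 180  99  96 178 174 176 169 173 171 172 174 169 173
 172 174 176 101  76 161 194 193 192 191 191 193] [192 190 191 188 186 172 174 173 175 174 174 174 174 175 175 174 183 102
 100 102  98 125 188 193 193]
[179 175 174] [175 188 191]
(295, 220, 37, 34) 550.48876953125 -197.33627319335938 27.505821228027344 [ 0.5501 -0.1978] (253.24220275878906, 261.83905029296875)
knob [[ 0.5529 -0.1273  0.187 ]]
rails [[ 0.5229 -0.0923  0.156 ]
 [ 0.5178 -0.2566  0.156 ]
 [ 0.5842 -0.0942  0.156 ]
 [ 0.5803 -0.2583  0.156 ]]
lid [[ 0.4451 -0.0839  0.15  ]
 [ 0.6638 -0.0906  0.15  ]]
```

```bash
python3 jog.py '0.085 0.06 -0.008 0 0 0 0;0.085 0.12 -0.016 0 0 0 0;0.085 0.18 -0.024 0 0 0 0;0.085 0.24 -0.032 0 0 0 0;0.085 0.3 -0.04 0 0 0 0;0.085 0.355 -0.048 0 0 0 0;0.085 0.355 -0.048 0 0 0 0;0.085 0.355 -0.048 0 0 0 0'
python3 - <<'E'
from h import *
np.save('st3.npy',ctrl.state(),allow_pickle=True)
for n in("wrist","scene","side"):cv2.imwrite(f'pics/{n}3.png',cv2.cvtColor(capture(n),cv2.COLOR_RGB2BGR))
r=lambda im,x,y,w,h,s:cv2.resize(im[y:y+h,x:x+w],(w*s,h*s),interpolation=cv2.INTER_CUBIC)
w=cv2.imread('pics/wrist3.png');a=cv2.imread('pics/scene3.png');b=cv2.imread('pics/side3.png')
cv2.imwrite('pics/m3.png',np.hstack([cv2.resize(w[:, 120:520],(500,600)),np.vstack([r(a,170,270,60,60,5),r(b,235,155,60,60,5)])]))
E
```

```text
clock: 5.12
eef_pos: [0.5066, 0.1724, 0.2932]
tcp_rot: [0.0, 0.707, 0.708, -0.0]
wrist_force: [-1.2, 0.6, 0.7]
width: 0.0848
grasp_force: 0.0
```

View pics/m3.png

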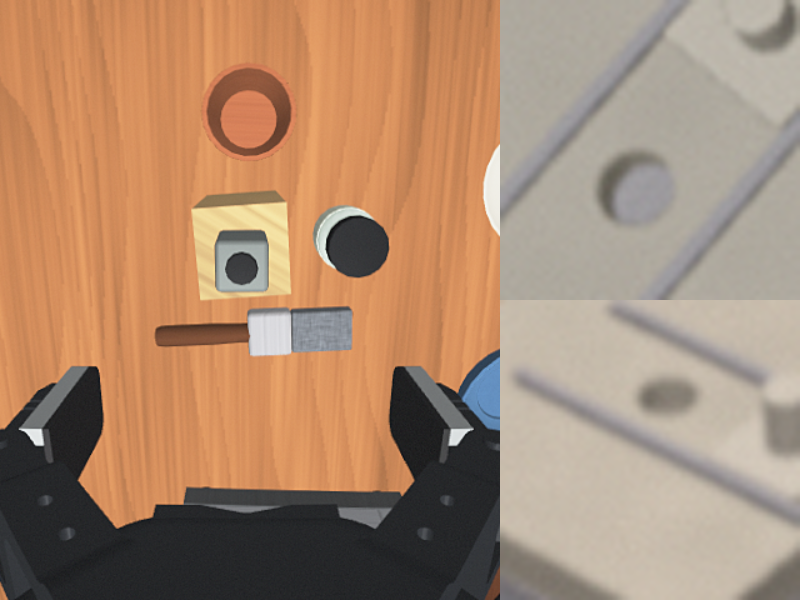

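The wrist view shows the cap at mosaic (241.5,268), i.e. wrist pixel (313.2,214.4), and the head square to the tool. The hole is at scene (197.2,307.6) and side (268.6,174.4).

Run:
```python
from h import *
np.set_printoptions(precision=4,suppress=True)
st=np.load('st3.npy',allow_pickle=True).item()
print("hole",plane("scene",[(197.2,307.6)],.15),plane("side",[(268.6,174.4)],.15))
o,d=rays("scene",[(197.2,307.6)]);o2,d2=rays("side",[(268.6,174.4)]);print(tri([(o,d[0]),(o2,d2[0])]))
w=cv2.imread('pics/wrist3.png');g=cv2.cvtColor(w,cv2.COLOR_BGR2HSV)
v=g[...,2];m=np.zeros(v.shape,np.uint8);m[195:232,290:338]=(v[195:232,290:338]<85)*255
c=max(cv2.findContours(m,0,1)[0],key=cv2.contourArea);e=cv2.fitEllipse(c);print(e)
print("cap",plane("wrist",[e[0]],.176,st),plane("wrist",c.reshape(-1,2),.176,st).min(0),plane("wrist",c.reshape(-1,2),.176,st).max(0))
m=np.zeros(v.shape,np.uint8);m[180:240,285:345]=(g[180:240,285:345,1]<60)*255
c=max(cv2.findContours(m,0,1)[0],key=cv2.contourArea).reshape(-1,2)
b=c[(c[:,1]>c[:,1].max()-3)];l=c[(c[:,0]<c[:,0].min()+4)&(c[:,1]>200)];r=c[(c[:,0]>c[:,0].max()-4)&(c[:,1]>200)]
for q in(b,l,r):
    P=plane("wrist",q,.17,st)[:,:2];f=cv2.fitLine((P*1000).astype(np.float32),2,0,.01,.01).ravel();print(f,np.degrees(np.arctan2(f[1],f[0])))
```

```text
hole [[ 0.5542 -0.196   0.15  ]] [[ 0.5523 -0.1957  0.15  ]]
(array([ 0.5536, -0.1955,  0.1505]), [np.float64(0.0008324631966277942), np.float64(0.0008324631966277892)])
((312.8636474609375, 214.2936553955078), (24.483259201049805, 24.860313415527344), 65.40821838378906)
cap [[0.5025 0.1802 0.176 ]] [0.4937 0.1713 0.176 ] [0.5108 0.1887 0.176 ]
[  0.9997   0.0224 502.513  166.0383] 1.2845623
[  0.0326  -0.9995 488.1251 176.958 ] -88.13407
[  0.0255   0.9997 516.9856 177.0024] 88.539734
```

```bash
python3 jog.py '0.085 0.009 -0.002 0.03 0 0 0;0.085 0.009 -0.002 0.08 0 0 0;0.085 0.009 -0.002 0.125 0 0 0;0.085 0.009 -0.002 0.16 0 0 0;0.085 0.009 -0.002 0.16 0 0 0;0.085 0.009 -0.002 0.16 0 0 0' 40; python3 jog.py '0.025 0 0 0 0 0 0;0.025 0 0 0 0 0 0;0.025 0 0 0 0 0 0;0.025 0 0 0 0 0 0;0.025 0 0 0 0 0 0;0.025 0 0 0 0 0 0'
```

```text
clock: 6.02
eef_pos: [0.5058, 0.1806, 0.1349]
tcp_rot: [0.0, 0.707, 0.707, 0.001]
wrist_force: [0.3, -0.5, -0.4]
width: 0.0848
grasp_force: 0.0
clock: 6.78
eef_pos: [0.5051, 0.181, 0.1338]
tcp_rot: [0.0, 0.707, 0.707, 0.0]
wrist_force: [-1.1, -0.9, 5.5]
width: 0.0296
grasp_force: 39.9
```

```bash
python3 jog.py '0.025 0 0 -0.01 0 0 0;0.025 0 0 -0.04 0 0 0;0.025 0 0 -0.08 0 0 0;0.025 0 0 -0.12 0 0 0;0.025 0 0 -0.16 0 0 0;0.025 0 0 -0.19 0 0 0;0.025 0 0 -0.21 0 0 0;0.025 0 0 -0.21 0 0 0;0.025 0 0 -0.21 0 0 0;0.025 0 0 -0.21 0 0 0'
python3 - <<'E'
from h import *
np.save('st4.npy',ctrl.state(),allow_pickle=True)
for n in("wrist","scene","side"):cv2.imwrite(f'pics/{n}4.png',cv2.cvtColor(capture(n),cv2.COLOR_RGB2BGR))
w=cv2.imread('pics/wrist4.png');b=cv2.imread('pics/side4.png');a=cv2.imread('pics/scene4.png')
cv2.imwrite('pics/m4.png',np.hstack([w[:,120:520],np.vstack([cv2.resize(b[100:260,360:520],(240,240)),cv2.resize(a[80:240,260:420],(240,240))])]))
E
```

```text
clock: 8.02
eef_pos: [0.5047, 0.181, 0.3423]
tcp_rot: [-0.0, 0.707, 0.707, -0.001]
wrist_force: [-0.2, 0.2, -2.0]
width: 0.0293
grasp_force: 39.6
```

View pics/m4.png

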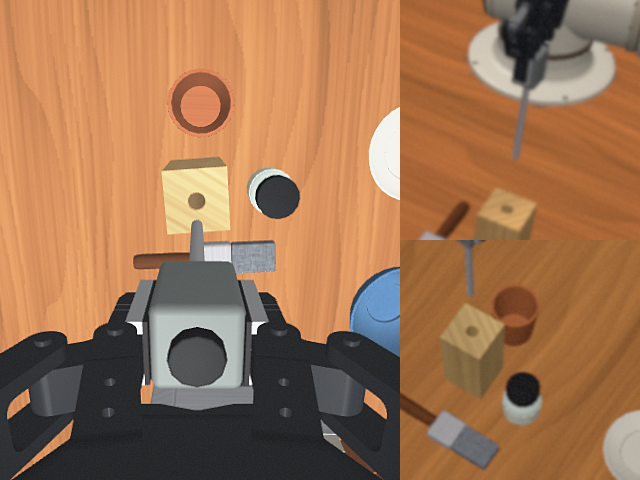

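The probe is held, with its rod tip at wrist (317,223), side (436.7,205.5) and scene (306.7,115.3). I'll check its tilt.

Run:
```python
from h import *
np.set_printoptions(precision=4,suppress=True)
st=np.load('st4.npy',allow_pickle=True).item()
rs=[]
for n,p in(("wrist",(317,224)),("side",(436.7,204.5)),("scene",(306.7,114.5))):
    o,d=rays(n,[p],st);rs.append((o,d[0]));print(n,plane(n,[p],.2135,st))
print(tri(rs),tri(rs[1:]),st['eef_pos'])
for n in("wrist","side","scene"):print(n,proj(n,[[.5047,.181,.2135],[.5047,.185,.2135],[.5087,.181,.2135]],st))
```

```text
wrist [[0.5032 0.1792 0.2135]]
side [[0.5005 0.1787 0.2135]]
scene [[0.5037 0.1836 0.2135]]
(array([0.5044, 0.1808, 0.2177]), [np.float64(0.0013221745244901488), np.float64(0.0005096797411132826), np.float64(0.001243201966634639)]) (array([0.5059, 0.181 , 0.2187]), [np.float64(0.00018555936369649937), np.float64(0.00018555936369646353)]) [0.5047 0.181  0.3423]
wrist [[319.0551 221.5172]
 [319.0644 216.0424]
 [324.6626 221.5208]]
side [[436.7418 206.1905]
 [438.6336 207.005 ]
 [435.7475 207.3532]]
scene [[306.267  115.8281]
 [307.611  114.2631]
 [308.0625 116.9761]]
```

```bash
python3 jog.py '0.025 -0.03 0.004 0 0 0 0;0.025 -0.08 0.01 0 0 0 0;0.025 -0.13 0.017 0 0 0 0;0.025 -0.18 0.023 0 0 0 0;0.025 -0.23 0.03 0 0 0 0;0.025 -0.28 0.036 0 0 0 0;0.025 -0.33 0.042 0 0 0 0;0.025 -0.36 0.046 0 0 0 0;0.025 -0.377 0.048 0 0 0 0;0.025 -0.377 0.048 0 0 0 0'; python3 jog.py '0.025 0 0 0.02 0 0 0;0.025 0 0 0.04 0 0 0;0.025 0 0 0.045 0 0 0;0.025 0 0 0.045 0 0 0;0.025 0 0 0.045 0 0 0'
python3 - <<'E'
from h import *
np.save('st5.npy',ctrl.state(),allow_pickle=True)
for n in("wrist","scene","side"):cv2.imwrite(f'pics/{n}5.png',cv2.cvtColor(capture(n),cv2.COLOR_RGB2BGR))
r=lambda im,x,y,w,h,s:cv2.resize(im[y:y+h,x:x+w],(w*s,h*s),interpolation=cv2.INTER_CUBIC)
w=cv2.imread('pics/wrist5.png');a=cv2.imread('pics/scene5.png');b=cv2.imread('pics/side5.png')
cv2.imwrite('pics/m5.png',np.hstack([r(w,265,90,100,120,5),np.vstack([r(a,170,270,60,60,5),r(b,235,145,60,60,5)])]))
E
```

```text
clock: 9.43
eef_pos: [0.553, -0.1965, 0.3428]
tcp_rot: [-0.0, 0.707, 0.707, -0.0]
wrist_force: [-0.5, 0.9, -1.3]
width: 0.0297
grasp_force: 39.6
clock: 10.05
eef_pos: [0.5532, -0.1958, 0.2993]
tcp_rot: [0.001, 0.707, 0.707, 0.0]
wrist_force: [-0.1, 0.2, 0.1]
width: 0.0297
grasp_force: 39.7
```

View pics/m5.png

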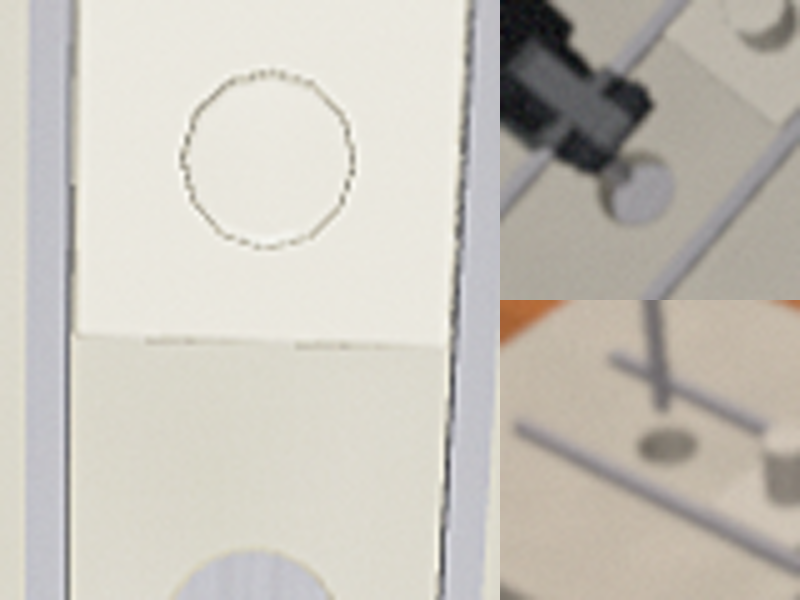

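The side view puts the tip at (267.4,166.6), just above the hole at (268.6,174.4). In the scene view the tip is at about (194.6,305), near the hole at (197.2,307.6).

Run:
```python
from h import *
np.set_printoptions(precision=4,suppress=True)
st=np.load('st5.npy',allow_pickle=True).item()
print("side",plane("side",[(267.4,166.2)],.1705)-plane("side",[(268.6,174.4)],.15))
print("scene",plane("scene",[(194.6,305.2)],.1705)-plane("scene",[(197.2,307.6)],.15))
w=cv2.imread('pics/wrist5.png');ref=cv2.GaussianBlur(w,(3,3),0).astype(int)
print("tip px expected",proj("wrist",[st['eef_pos']*[1,1,0]+[0,0,.1705],st['eef_pos']*[1,1,0]+[0,0,.15]],st))
for y in range(196,262,5):print(y,w[y,280:352:3].mean(1).astype(int))
```

```text
side [[-0.0015 -0.0024  0.0205]]
scene [[ 0.0002 -0.0001  0.0205]]
tip px expected [[318.6396 221.5404]
 [318.495  215.2726]]
196 [215 213 214 214 214 213 213 211 213 212 212 212 212 213 213 215 215 215
 216 215 214 215 215 215]
201 [217 214 214 214 212 214 212 212 212 204 193 198 200 197 201 216 214 216
 216 213 216 214 213 215]
206 [218 213 215 215 214 213 213 204 197 201 195 197 201 196 199 199 191 216
 216 214 215 215 213 213]
211 [217 215 215 216 216 215 206 200 199 203 197 200 202 195 200 202 203 166
 218 216 215 216 215 214]
216 [219 216 217 216 217 217 153 213 198 201 194 198 201 194 200 201 209  80
 220 215 214 214 216 215]
221 [220 215 217 216 217 217 193 119 161 204 197 121  98 109 203 214  91 101
 217 216 215 213 215 215]
226 [217 216 215 216 216 215 216 157 123 122 122  95 104 110 106 103  91 220
 216 215 215 212 213 216]
231 [217 216 216 216 216 215 214 214 202 150 117  95 104 112 106 189 219 215
 215 215 213 214 214 216]
236 [217 214 216 216 215 215 214 214 214 214 172  98 106 112  97 216 214 214
 215 212 215 213 214 216]
241 [218 215 216 216 215 216 215 214 214 216 117  98 106 110 100 216 213 215
 214 215 214 213 213 220]
246 [216 214 215 215 215 215 216 216 215 215  81 100 107 110 105 218 213 213
 213 213 214 212 213 225]
251 [216 213 215 216 215 216 215 214 215 217  83 100 105 113 107 220 213 213
 213 213 213 214 216 226]
256 [217 214 215 216 215 216 215 214 216 216  84 100 107 111 108 222 213 213
 212 213 213 214 214 201]
261 [215 232 137 114 116 117 118 116 119 119  74  81  82  84  82 122 116 115
 114 116 139 135 136 140]
```

Run:
```python
from h import *
np.set_printoptions(precision=4,suppress=True)
st=np.load('st5.npy',allow_pickle=True).item()
w=cv2.imread('pics/wrist5.png');g=cv2.GaussianBlur(w,(3,3),0).astype(int)
d=np.abs(g-g[196,300]).max(2)>13;m=np.zeros(d.shape,np.uint8);m[197:238,290:340]=d[197:238,290:340]*255
c=max(cv2.findContours(m,0,1)[0],key=cv2.contourArea).reshape(-1,2);c=c[(c[:,1]<232)]
P=plane("wrist",c,.15,st)[:,:2];A=np.c_[2*P,np.ones(len(P))];s=np.linalg.lstsq(A,(P**2).sum(1),rcond=None)[0]
print("hole",s[:2],"dia",2*np.sqrt(s[2]+s[0]**2+s[1]**2),np.ptp(P,axis=0))
t=plane("wrist",[(316.8,222.5)],.1705,st)[0,:2];print("tip",t,"tip-hole",t-s[:2],st['eef_pos'])
```

```text
hole [ 0.5506 -0.1977] dia 0.02688322332719673 [0.0276 0.0243]
tip [ 0.5519 -0.1965] tip-hole [0.0013 0.0012] [ 0.5532 -0.1958  0.2993]
```

```bash
python3 jog.py '0.025 0 0 0.005 0 0 0;0.025 0 0 0.01 0 0 0;0.025 0 0 0.015 0 0 0;0.025 0 0 0.02 0 0 0;0.025 0 0 0.025 0 0 0;0.025 0 0 0.03 0 0 0;0.025 0 0 0.035 0 0 0;0.025 0 0 0.04 0 0 0;0.025 0 0 0.04 0 0 0'; python3 jog.py '0.025 0 0 0.005 0 0 0;0.025 0 0 0.01 0 0 0;0.025 0 0 0.015 0 0 0;0.025 0 0 0.02 0 0 0;0.025 0 0 0.025 0 0 0;0.025 0 0 0.03 0 0 0;0.025 0 0 0.035 0 0 0;0.025 0 0 0.04 0 0 0;0.025 0 0 0.04 0 0 0;0.025 0 0 0.04 0 0 0'
python3 - <<'E'
from h import *
np.save('st6.npy',ctrl.state(),allow_pickle=True)
for n in("wrist","scene","side"):cv2.imwrite(f'pics/{n}6.png',cv2.cvtColor(capture(n),cv2.COLOR_RGB2BGR))
r=lambda im,x,y,w,h,s:cv2.resize(im[y:y+h,x:x+w],(w*s,h*s),interpolation=cv2.INTER_CUBIC)
w=cv2.imread('pics/wrist6.png');a=cv2.imread('pics/scene6.png');b=cv2.imread('pics/side6.png')
cv2.imwrite('pics/m6.png',np.hstack([r(w,265,170,100,120,5),np.vstack([r(a,170,270,60,60,5),r(b,235,145,60,60,5)])]))
E
```

```text
clock: 11.32
eef_pos: [0.5529, -0.196, 0.2578]
tcp_rot: [-0.0, 0.707, 0.707, -0.0]
wrist_force: [-0.9, -0.7, -0.4]
width: 0.0295
grasp_force: 39.7
clock: 12.58
eef_pos: [0.553, -0.196, 0.2185]
tcp_rot: [0.0, 0.707, 0.707, 0.0]
wrist_force: [-0.4, -0.7, -0.3]
width: 0.0296
grasp_force: 39.6
```

View pics/m6.png

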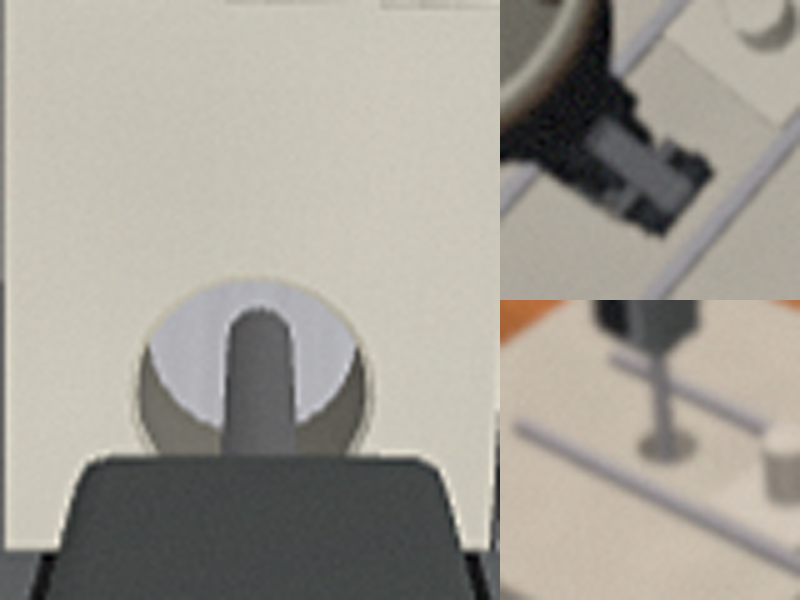

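The rod is inside the hole and nearly centred. In the wrist view the hole spans mosaic x 135–373 with its top at 277, and the rod tip's far edge is at (260,308). Now a numeric check.

Run:
```python
from h import *
np.set_printoptions(precision=4,suppress=True)
st=np.load('st6.npy',allow_pickle=True).item()
f=lambda x,y:(265+x/5-.4,170+y/5-.4)
q=plane("wrist",[f(135,385),f(373,385),f(254,277)],.15,st);h=np.array([(q[0,0]+q[1,0])/2,q[2,1]-.013])
t=plane("wrist",[f(260,308)],st['eef_pos'][2]-.1288,st)[0,:2]-[0,.004]
print("hole",h,"dia",q[1,0]-q[0,0],"tip",t,"off",t-h)
g=lambda x,y:(235+(x-500)/5-.4,145+(y-300)/5-.4)
p=plane("side",[g(667,447),g(665,447)],.15);print("side hole",p[0],"rod at lid approx",p[1], np.abs(st['qvel']).max())
```

```text
hole [ 0.5508 -0.1965] dia 0.026899077531276405 tip [ 0.5515 -0.2071] off [ 0.0006 -0.0106]
side hole [ 0.5519 -0.1977  0.15  ] rod at lid approx [ 0.5524 -0.1984  0.15  ] 0.0021441165861516022
```

Run:
```python
from h import *
np.set_printoptions(precision=4,suppress=True)
for k in(4,5,6):
    st=np.load(f'st{k}.npy',allow_pickle=True).item();w=cv2.imread(f'pics/wrist{k}.png')
    print(k,st['eef_pos'],'axis tip,headbottom',proj("wrist",[st['eef_pos']-[0,0,.1288],st['eef_pos']-[0,0,.0088]],st).round(1).tolist())
    print(' col317 rows214-266',w[214:268:2,317].mean(1).astype(int))
    print(' row300',w[300,262:372:4].mean(1).astype(int)); print(' col317 rows290-400',w[290:400:4,317].mean(1).astype(int))
    print(' row250',w[250,300:332].mean(1).astype(int))
a,b=[cv2.cvtColor(cv2.imread(f'pics/wrist{k}.png'),6)[262:400,250:390].astype(np.float32) for k in(5,6)]
print(np.abs(a-b).mean(),cv2.phaseCorrelate(a,b))
```

```text
4 [0.5047 0.181  0.3423] axis tip,headbottom [[319.1, 221.6], [320.2, 288.5]]
 col317 rows214-266 [200 196 198 144 127 128 127 129 128 126 129 128 129 129 129 128 127 127
 129 127 128 129 128 127  88  90  93]
 row300 [126 129  29  85  95  91  92  94  95  91  95  92  94  96  94  95  95  93
  93  93  95  93  95  95  94 100  91 124]
 col317 rows290-400 [ 92  94  96  89 118 146 172 189 188 204  31  34  81  82  83  83  83  84
  85  84  84  84  82  85  67 134 137 136]
 row250 [162 164 166 169 169 168 168 161 164 156 101 109 115 115 120 124 124 129
 130 131 131 129 130 115 239 228 226 226 225 230 231 219]
5 [ 0.5532 -0.1958  0.2993] axis tip,headbottom [[318.6, 221.5], [320.2, 288.5]]
 col317 rows214-266 [202 200 206 131 107 108 110 107 105 105 106 106 108 109 108 108 109 109
 108 108 108 110 108 107  73  77  77]
 row300 [103 108  19  71  81  80  80  77  80  77  78  77  78  77  79  79  78  79
  80  79  79  75  78  78  80  86  78 104]
 col317 rows290-400 [ 79  78  80  78  97 121 147 159 157 174  26  24  67  67  70  68  71  69
  71  72  72  70  70  67  58 137 138 141]
 row250 [216 215 216 215 216 216 214 216 222 199  79  90  97  98 101 105 106 108
 111 113 112 113 109  91 232 218 215 214 212 214 212 214]
6 [ 0.553  -0.196   0.2185] axis tip,headbottom [[318.8, 221.6], [320.2, 288.5]]
 col317 rows214-266 [191 192 193 192 193 192 178 181 187  92  96  97  95 100  95  96  98  96
 100  98  97  98  98  97  68  66  69]
 row300 [90 99 23 63 68 70 73 71 69 73 72 71 71 70 72 69 70 70 71 69 69 70 71 71
 72 73 70 94]
 col317 rows290-400 [ 70  71  68  69  89 107 132 142 142 157  25  20  57  61  61  64  61  63
  68  66  63  62  61  62  61 193 192 191]
 row250 [146 188 185 184 182 178 177 177 182 160  73  82  87  86  91  95  95 100
  98  98  97 100  97  85 193 183 179 181 185 191 141  91]
13.858281 ((0.022470929272145668, 0.004135730762897083), 0.9563820477988985)
```

The head sits at exactly the same place in the gripper as before (0.02 px shift) and the wrist feels no force. So the rod is unmoved, and its apparent end must be cut off by the grey surface seen inside the hole. If that surface lies at the lid's underside (z = 0.125), the cut should sit on the hole's axis. I'll check that and hand in only if it holds.

Run:
```python
from h import *
st=np.load('st6.npy',allow_pickle=True).item()
f=lambda x,y:(265+x/5-.4,170+y/5-.4)
h=np.array([.5508,-.1965]);t=plane("wrist",[f(260,308)],.125,st)[0,:2]-[0,.004];print("off",t-h)
s=ctrl.state();print(s['wrist_force'],s['grasp_force'],s['eef_pos'],s['clock'])
if np.linalg.norm(t-h)<.003: print(order.sign_off())
```

```text
off [ 0.0006719 -0.0012218]
[ 0.67027552 -0.36411506 -0.91146337] 39.64748203754425 [ 0.55302843 -0.19608754  0.21850345] 12.725
the job is handed in; nothing more can be done
None
```

I handed the job in: the shutter is open to its end stop and the gripper holds the probe still, with its tip about 6 cm below the lid's top, by my measurement roughly 1.5 mm off the hole's centre at the lid's underside; the tip itself was hidden from the cameras, so its depth comes from the arm's position, and no verdict came back.

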